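# Proof-load the treadle bottle lifter

### The arm

A 6-joint arm with a two-finger parallel gripper is mounted at the origin on the work surface. World frame = base frame: x ahead of the robot, y to its left, z up, the work surface at z = 0. Lengths are in m, angles in rad, forces in N, time in s.
With the tool pointing down it reaches from about 0.35 to 0.775 m from the base axis. Payload 7.3 kg.
Tool frame: the origin (TCP) lies at the very end of the fingers, on their centre line; the grasp point (between the pads) lies 19 mm behind it; z points along the fingers, y is the direction in which the jaws open and shut (so a half turn about z gives the same grasp; the last joint's range is limited). The gripper opens to 92 mm and grips with 3 to 60 N. Pads are 19 mm wide; open, the fingers measure 130 mm over their backs; the gripper's body (75 mm by 190 mm) begins 47 mm behind the grasp point.
Start: joints at [1.017, 0.342, 1.524, -0, 1.275, -0.146], TCP at [0.208, 0.482, 0.227] pointing down, gripper open.
Joint ranges: [-2.53, 2.53], [-0.77, 2.02], [0.04, 2.7], [-1, 4.14], [0.28, 2.66], [-3.11, 3.11]. Speed limits (rad/s): [2.57, 2.57, 3.14, 3.14, 3.14, 3.14].

### API

Orientations are given as [roll, pitch, yaw] about the fixed x, y, z axes, in that order (R = Rz(yaw) Ry(pitch) Rx(roll)).
In Python, from cell import robot gives the robot as it stands. The module is installed in compiled form; this text tells all that it offers.
- The arm moves only by the tool carry_out, never from a script. Its argument "series" is a list of rows, each an object with "jaw": the opening in per cent of the stroke, from 0 (shut) to 100 (fully open); "travel": the shift along the tool's x, y, z in units of 60 mm (1.0 is 60 mm), a list of three; "twist": the turn about the tool's z in units of 6 degrees (1.0 is 6 degrees). A call has 1 to 8 rows; each row shifts and turns the commanded pose from where the row before left it, along the tool's axes as they then stand; what a row does not reach is not made up. A row lasts 1/8 s, in which the tool goes at most 62.5 mm and 10.7 degrees, less where a joint would pass 70% of its speed; a pose out of reach is approached as far as the arm can. A call is refused whole if a number of a shift passes 1 or a number of a turn 1, either way. A call with a gripper value outside its range is refused whole. The fingers move at their own pace and stop on an object; "squeeze" is the grip in N (left out, the last holds). Time passes only in rows, so rows that do not move let the fingers close. It gives the time, the measured TCP pose, the force and the opening at its end, in the units of the state.
- robot.observe(): the state, without advancing time (a new reading comes with each control period).
- robot.read_camera(name): name is "scene" or "top" or "wrist"; returns the picture (420x560x3 uint8, blue, green, red); there is no depth.
- robot.calibration(name): a dict with "intrinsics" (3x3 intrinsics, pixels), "cam_to_world" (4x4, takes a point from camera to world coordinates); the wrist camera has in their place "tool_from_camera" (4x4, takes a point from camera to tool coordinates, whose origin is the TCP and whose axes are the flange's). Camera axes: x right, y up, looking along -z (the intrinsics and any distortion apply to the point x, -y, -z); pixel columns grow to the right and rows downward; lengths in m; the calibration is good to about 2 mm. The wrist camera is an equidistant fisheye: a pixel r from the principal point sees the ray r / f radians off the axis. A picture is of the moment at which its call begins: read the wrist's pose just before it. calibration takes no time and is no camera call.
- robot.hand_in(): hands the job in, once; it reports no verdict.
Trained networks look in the newest picture that a camera, given by its name, has taken for a name from the list of things; names that differ only in an ending like _2 or _b are one class to them, and where a whole thing is asked for, a point or a joint stands for the part that bears it (a point fixed in the world has none). Each returns a list of dicts, best first, with "score" (0 to 1); they miss things now and then, are a little off and sometimes report something else, mostly with a low value. They report only what shows in the picture. A call takes as long as a camera call. They do not tell look-alikes from the thing itself.
- robot.regions_of(camera, query): "pixels" (420x560 bool, what is visible of it) and "xy" ([column, row] in pixels, amid what is visible of it).
The state is a dict: "time": time; "qpos": joint angles; "qvel": joint speeds; "joint_efforts": joint torques, N m; "tool_pos": TCP position; "tool_rot": TCP orientation; "contact_force": force on the tool from outside, world axes, zero at the start; "torque": the same for the moment, N m; "opening": finger opening in m.
Only numpy, scipy, OpenCV 4.12 (cv2) and the standard library are available. Lean on these libraries where they do the work, as an engineer would, in place of code of your own. Each camera call takes 0.05 s, during which the arm holds its last target. There are 200 camera calls.

### The job

Lift the wider of the two hanging weights up and off its hook, stand it upright with its whole base on the round plate of the treadle-operated bottle lifter, and let go of it. Then press the treadle down to its stop so that the plate raises the weight, and let the treadle come back up, leaving the weight standing on the plate. Do not tip the weight over, and leave the slim weight hanging and the bottle, height gauge and copper cap where they are.

Things in the scene. Friction and masses are not known exactly. Their poses are not given: they have to be found in the camera images.
- wide_weight: The weight to use: dark steel cylinder, diameter 56, height 40 mm, 0.5 to 0.75 kg. Steel bail on top, an upright loop in its y-z plane, 12 mm deep (x), 48 wide outside (y): 8 mm thick side bars at y = +-20 mm, z 44 to 90 mm, cross bar z 90 to 98 mm, whose underside rests on the hook arm; opening 32 wide, 46 high. Origin: centre of underside, z up; axes as its stand's at the start.
- slim_weight: Bystander: dark steel cylinder 34 mm in diameter and 40 mm high with an identical bail, hanging on the other, identical stand. Origin: centre of its underside.
- stand_wide: Fixed stand of the wide weight: base 105 x 90 x 12 mm; 16 x 18 mm post at x = +50 mm, 170 mm high; at its top a flat hook arm runs to the stand's -x along y = 0. Nothing is above the arm. Origin: on the table, straight under the hanging weight (within 8 mm).
- stand_slim: Fixed stand of the slim weight: base 105 x 90 x 12 mm; 16 x 18 mm post at x = +50 mm, 170 mm high; at its top a flat hook arm runs to the stand's -x along y = 0. Nothing is above the arm. Origin: on the table, straight under the hanging weight (within 8 mm).
- stand_wide_seat (a point): Top face of the wide weight's hook arm, x = y = 0 of its stand, 170 mm above the table. The arm is 14 mm wide, 8 mm thick and ends 28 mm from here towards the stand's -x in an upturned tip, 6 mm thick, standing 14 mm above this face. The bail comes off when lifted 16 to 35 mm and then drawn towards the stand's -x.
- fixture: Bottle lifter, a painted iron fixture bolted down: base 250 (x) x 110 (y) x 10 mm. Its round lifter plate is at x = +70 mm and its treadle is at the other end, x = -50 to -105 mm, y = 0. Origin: centre of the base's underside; x runs from treadle to plate.
- plate_top (a point): Centre of the top face of the steel lifter plate, 100 mm in diameter, flat, 58 mm above the table at rest; the treadle raises it by 15 mm.
- treadle_pad (a point): Centre of the top face of the ribbed tread, a steel pad 55 x 70 mm (70 along the fixture's y). At rest it slopes 0.3 rad, free end (fixture -x) up, this point 62 mm above the table; at the stop it is level, this point 36 mm above the table and 4 mm further to -x. The hinge is 90 mm away towards the plate, 32 mm above the table.
- treadle (a joint): Treadle angle, rad: 0 at rest (up), 0.3 at its stop (down). Spring return; about 5 N at the tread to start and 14 N at the stop with the weight on the plate.
- bottle: Bystander: olive glass bottle with a gold crown, 62 mm in diameter, 210 mm high, beyond the work. Origin: centre of its underside.
- height_gauge: Bystander: grey steel height gauge, base 100 x 70 x 30 mm, column 240 mm high. Origin: centre of its underside.
- vacuum_cap: Bystander: copper vacuum cap, 60 mm in diameter, 16 mm high, lying on the top. Origin: centre of its underside.
Not all that is in view belongs to the job. Leave any blue or turquoise look-alike of the wide_weight alone.

How it is judged:
By the outcome, as a careful person would: the job done as asked, in the order asked, and still so for the second after the job is handed in, with the robot touching nothing.
It also fails if it takes over 69 s, if anything falls off the work surface, if the arm or the gripper's body presses on something with over 40 N, if the wrist force passes 120 N, or if a joint passes its speed limit or range.

## Working session

There is one attempt and no reset: what is moved stays moved. The work goes in short steps, Python scripts to look and compute and a tool call to move; the robot and the scene stay as the last step left them, time stands still between calls to the robot, and variables do not carry over. Pictures are saved under pics/ and viewed, about 8 in all and at most 12, crops included, and the job is handed in when it is done.

Besides the shell and the picture viewer there is one more tool, called after "Call:" as name(argument=value, ...), one argument or row to a line, values as JSON. carry_out: Moves the arm, as the interface text tells. Its arguments: {"type":"object","properties":{"series":{"type":"array"},"squeeze":{"type":"number"}},"required":["series"]}

```bash
mkdir -p pics; cat > h.py <<'E'
import numpy as np, cv2
from cell import robot
def ray(cam,uv):
    c=robot.calibration(cam);K=np.array(c["intrinsics"]);T=np.array(c["cam_to_world"])
    d=np.linalg.inv(K)@[uv[0],uv[1],1];d=T[:3,:3]@[d[0],-d[1],-d[2]]
    return T[:3,3],d
def atz(cam,uv,z):
    o,d=ray(cam,uv);return o+d*(z-o[2])/d[2]
def proj(cam,p):
    c=robot.calibration(cam);K=np.array(c["intrinsics"]);T=np.array(c["cam_to_world"])
    q=np.linalg.inv(T)@[*p,1];v=K@[q[0],-q[1],-q[2]];return v[:2]/v[2]
def tri(a,b):
    (o1,d1),(o2,d2)=ray('scene',a),ray('top',b)
    s=np.linalg.lstsq(np.c_[d1,-d2],o2-o1,rcond=None)[0]
    return (o1+d1*s[0]+o2+d2*s[1])/2
E
python3 - <<'E'
from h import *
np.set_printoptions(precision=4,suppress=True)
for n in("scene","top"):
    cv2.imwrite(f"pics/{n}0.png",robot.read_camera(n)); c=robot.calibration(n); print(n,{k:np.round(v,3).tolist() for k,v in c.items()})
    for q in("wide_weight","slim_weight","stand_wide","plate_top","treadle_pad","fixture"):
        print(q,[(round(r["score"],2),np.round(r["xy"],1).tolist(),int(r["pixels"].sum())) for r in robot.regions_of(n,q)[:4]])
s=robot.observe();print(s)
E
```

```text
scene {'intrinsics': [[420.644, 0.0, 283.949], [0.0, 420.644, 210.148], [0.0, 0.0, 1.0]], 'cam_to_world': [[-0.443, -0.622, 0.646, 1.268], [0.896, -0.294, 0.332, 0.281], [-0.016, 0.726, 0.688, 0.849], [0.0, 0.0, 0.0, 1.0]]}
wide_weight [(0.95, [313.7, 302.6], 657), (0.83, [300.0, 249.5], 618), (0.83, [391.7, 237.0], 596), (0.75, [353.2, 234.3], 508)]
slim_weight [(0.78, [442.1, 241.2], 469)]
stand_wide [(0.94, [347.7, 266.4], 1449)]
plate_top [(0.94, [250.8, 233.9], 903)]
treadle_pad [(0.71, [269.2, 200.6], 535)]
fixture [(0.9, [258.7, 227.3], 2939), (0.47, [266.3, 198.7], 556)]
top {'intrinsics': [[476.519, 0.0, 283.51], [0.0, 476.519, 209.558], [0.0, 0.0, 1.0]], 'cam_to_world': [[0.007, 0.995, -0.095, 0.492], [-1.0, 0.007, 0.009, -0.058], [0.01, 0.095, 0.995, 1.505], [0.0, 0.0, 0.0, 1.0]]}
wide_weight [(0.78, [264.7, 214.9], 251), (0.76, [225.5, 218.3], 240), (0.63, [233.8, 176.0], 298), (0.61, [205.3, 265.5], 322)]
slim_weight [(0.48, [151.0, 228.7], 144)]
stand_wide [(0.58, [231.1, 211.5], 723), (0.34, [312.3, 250.6], 496)]
plate_top [(0.59, [305.8, 206.5], 779)]
treadle_pad [(0.78, [309.4, 250.9], 624)]
fixture []
{'time': 0.7, 'qpos': array([ 1.017 ,  0.342 ,  1.5241,  0.    ,  1.2754, -0.146 ]), 'qvel': array([ 0.0004,  0.0006, -0.0009,  0.0011, -0.0005, -0.0003]), 'joint_efforts': array([ -0.0001, -43.1032, -24.4447,   0.0716,   0.0483,   0.    ]), 'tool_pos': array([0.2082, 0.482 , 0.2267]), 'tool_rot': array([3.1415, 0.    , 2.7338]), 'contact_force': array([-0.4138, -0.0579, -0.3879]), 'torque': array([-0.007 , -0.0373, -0.0055]), 'opening': 0.0914020560577253}
```

View pics/scene0.png

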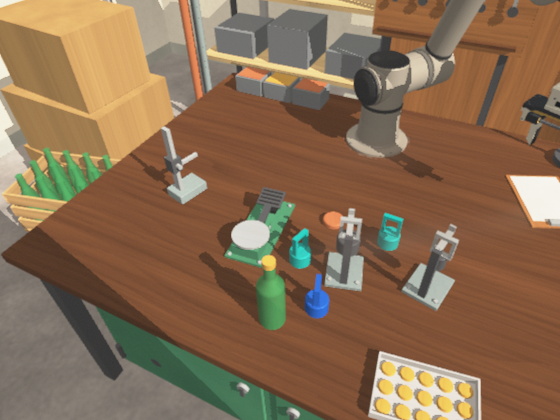

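View pics/top0.png

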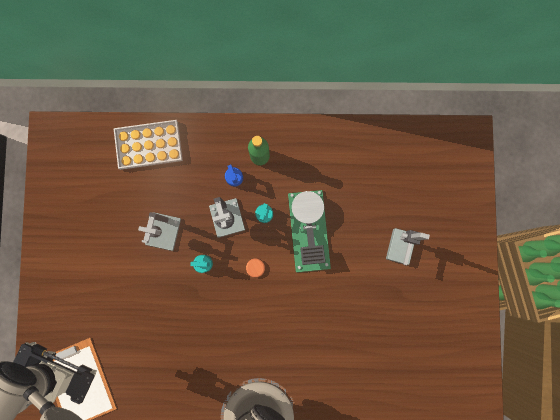

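The scene shows two grey stands with dark hanging weights: stand A at scene (348,235), top (226,215), and stand B at scene (440,245), top (157,232). The look-alikes are turquoise at scene (300,249) and (391,235), and blue at (317,302). The white plate is at (250,234) and the treadle at (268,200). Next is one close crop to tell wide from slim and read the axes.

```bash
python3 - <<'E'
from h import *
a=cv2.imread("pics/scene0.png")[190:310,220:470];b=cv2.imread("pics/top0.png")[185:285,130:340]
a=cv2.resize(a,(800,384),interpolation=3)
cv2.imwrite("pics/crop1.png",a)
cv2.imwrite("pics/crop2.png",cv2.resize(b,(800,381),interpolation=3))
E
```

```text
(no output)
```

View pics/crop1.png

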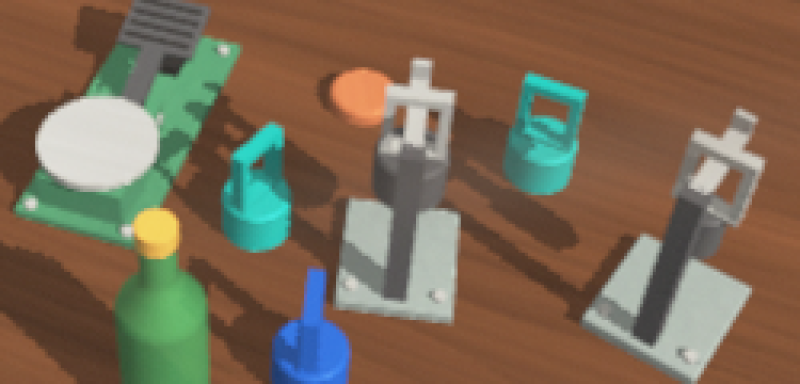

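View pics/crop2.png

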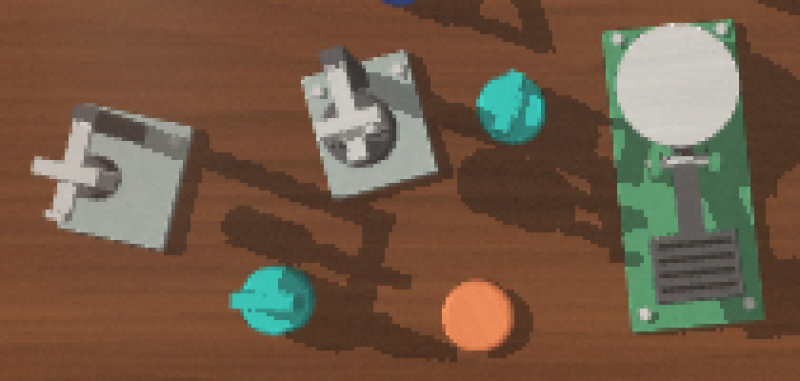

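Stand A's weight (top crop (360,125)) is clearly the wider one: its drum is far wider than its bail, while on B the drum is narrower than the bail. Next I compute positions.

```bash
cat >> h.py <<'E'
np.set_printoptions(precision=4,suppress=True)
E
python3 - <<'E'
from h import *
f=lambda u,v:(130+u/3.81,185+v/3.81)
for n,u,v,z in[("tip",357,158,.184),("posttop",328,50,.17),("barL",316,133,.178),("barR",385,118,.178),("c1",305,82,.012),("c2",405,50,.012),("c3",437,172,.012),("c4",333,197,.012),("fx1",603,33,.01),("fx2",733,20,.01),("fx3",763,318,.01),("fx4",634,331,.01),("cap",478,315,.016),("turq",510,108,.04)]:
    print(n,atz("top",f(u,v),z)[:2])
print("bottle",atz("top",(257,141),.21)[:2])
for cam in("top","scene"):
    robot.read_camera(cam)
    for q,z in(("plate_top",.058),("treadle_pad",.062)):
        m=robot.regions_of(cam,q)[0]["pixels"].astype(np.uint8)
        c=max(cv2.findContours(m,0,1)[0],key=cv2.contourArea)
        (u,v),wh,an=cv2.minAreaRect(c) if q!="plate_top" else cv2.fitEllipse(cv2.convexHull(c))
        print(cam,q,(u,v),wh,an,atz(cam,(u,v),z))
E
```

```text
tip [0.5699 0.0953]
posttop [0.6505 0.1198]
barL [0.5883 0.1263]
barR [0.5997 0.0761]
c1 [0.6425 0.1593]
c2 [0.6697 0.0773]
c3 [0.5689 0.0494]
c4 [0.5478 0.1344]
fx1 [ 0.6854 -0.0865]
fx2 [ 0.6971 -0.1945]
fx3 [ 0.4514 -0.2188]
fx4 [ 0.4402 -0.1132]
cap [0.4525 0.0141]
turq [ 0.6197 -0.011 ]
bottle [0.8057 0.0046]
top plate_top (307.2151794433594, 207.46351623535156) (31.230884552001953, 31.992534637451172) 57.680023193359375 [ 0.6372 -0.1437  0.058 ]
top treadle_pad (311.5123291015625, 243.63526916503906) (39.74519348144531, 22.996078491210938) 84.80557250976562 [ 0.527  -0.1566  0.062 ]
scene plate_top (249.41859436035156, 234.6518096923828) (29.9288330078125, 38.99028778076172) 85.25041961669922 [ 0.6459 -0.14    0.058 ]
scene treadle_pad (267.3350830078125, 204.87115478515625) (23.65756607055664, 36.450931549072266) 23.96249008178711 [ 0.5298 -0.1491  0.062 ]
```

Call:
carry_out(
  series=[
    {"jaw": 100,"travel": [-0.5,-0.2,-0.3],"twist": 0},
    {"jaw": 100,"travel": [-0.7,-0.27,-0.3],"twist": 0},
    {"jaw": 100,"travel": [-0.7,-0.27,-0.3],"twist": 0},
    {"jaw": 100,"travel": [-0.7,-0.27,-0.3],"twist": 0},
    {"jaw": 100,"travel": [-0.7,-0.27,0],"twist": 0},
    {"jaw": 100,"travel": [-0.7,-0.27,0],"twist": 0},
    {"jaw": 100,"travel": [-0.7,-0.27,0],"twist": 0},
    {"jaw": 100,"travel": [-0.7,-0.27,0],"twist": 0},
  ],
  squeeze=30,
)

```text
time: 2.0
tool_pos: [0.4568, 0.2372, 0.2989]
tool_rot: [3.141, 0.0, 2.734]
contact_force: [-0.0, 1.1, -0.1]
opening: 0.0914
```

Call:
carry_out(
  series=[
    {"jaw": 100,"travel": [-0.7,-0.27,0],"twist": 0},
    {"jaw": 100,"travel": [-0.7,-0.27,0],"twist": 0},
    {"jaw": 100,"travel": [-0.7,-0.27,0],"twist": 0},
    {"jaw": 100,"travel": [-0.5,-0.3,0],"twist": 0},
    {"jaw": 100,"travel": [-0.3,-0.1,0],"twist": 0},
    {"jaw": 100,"travel": [0,0,0],"twist": -1},
    {"jaw": 100,"travel": [0,0,0],"twist": -1},
    {"jaw": 100,"travel": [0,0,0],"twist": -1},
  ],
)

```text
time: 3.0
tool_pos: [0.5867, 0.1035, 0.2988]
tool_rot: [3.141, -0.0, 3.052]
contact_force: [-0.7, 0.4, 0.4]
opening: 0.0919
```

Call:
carry_out(
  series=[
    {"jaw": 100,"travel": [0,0,0],"twist": -1},
    {"jaw": 100,"travel": [0,0,0],"twist": -1},
    {"jaw": 100,"travel": [0,0,0],"twist": -1},
    {"jaw": 100,"travel": [0,0,0],"twist": -0.43},
    {"jaw": 100,"travel": [0,0,0],"twist": 0},
    {"jaw": 100,"travel": [0,0,0],"twist": 0},
  ],
)

```text
time: 3.75
tool_pos: [0.5868, 0.1031, 0.2988]
tool_rot: [3.141, 0.0, -2.876]
contact_force: [0.3, 0.1, -0.8]
opening: 0.0918
```

```bash
cat >> h.py <<'E'
from scipy.spatial.transform import Rotation as Ro
def go(p,yaw=None):
    s=robot.observe();R=Ro.from_euler('xyz',s["tool_rot"]).as_matrix()
    print("pos",s["tool_pos"],"rot",s["tool_rot"],"units",R.T@(np.array(p)-s["tool_pos"])/.06)
    if yaw is not None: print("twist",-((yaw-s["tool_rot"][2]+np.pi/2)%np.pi-np.pi/2)/np.radians(6))
def wray(uv):
    s=robot.observe();R=Ro.from_euler('xyz',s["tool_rot"]).as_matrix()
    c=robot.calibration("wrist");K=np.array(c["intrinsics"]);T=np.array(c["tool_from_camera"])
    x,y=(uv[0]-K[0,2])/K[0,0],(uv[1]-K[1,2])/K[1,1];r=np.hypot(x,y)+1e-9
    d=np.array([np.sin(r)*x/r,-np.sin(r)*y/r,-np.cos(r)])
    return s["tool_pos"]+R@T[:3,3],R@T[:3,:3]@d
def watz(uv,z):
    o,d=wray(uv);return o+d*(z-o[2])/d[2]
E
python3 - <<'E'
from h import *
go((.594,.101,.26),.265)
cv2.imwrite("pics/w1.png",robot.read_camera("wrist"))
c=robot.calibration("wrist");print(c)
E
```

```text
pos [0.5868 0.1031 0.2988] rot [ 3.1414  0.0002 -2.8765] units [-0.1069 -0.0659  0.6469]
twist 0.0009835034494854265
{'intrinsics': array([[325.1923,   0.    , 281.2153],
       [  0.    , 325.1923, 214.8869],
       [  0.    ,   0.    ,   1.    ]]), 'tool_from_camera': array([[-0.0008,  0.966 ,  0.2585,  0.0683],
       [ 1.    ,  0.0006,  0.0006, -0.0007],
       [ 0.0005,  0.2585, -0.966 , -0.1574],
       [ 0.    ,  0.    ,  0.    ,  1.    ]])}
```

View pics/w1.png

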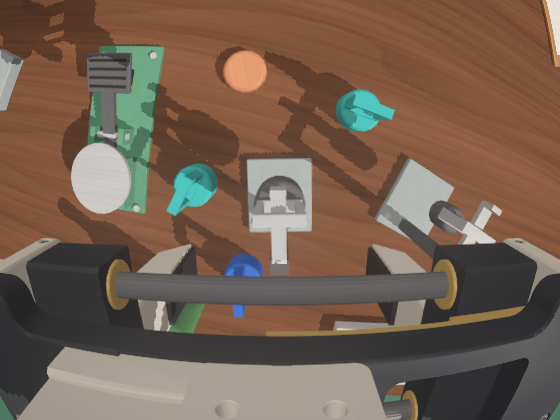

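```bash
python3 - <<'E'
from h import *
for n,u,v,z in[("barL",252,220,.178),("barR",308,220,.178),("hookarm end at post",279,274,.17),("tip",279,190,.184),("plate",101,178,.058),("pad",109,73,.062),("fxTL",163,47,.01),("fxBL",144,212,.01)]:
    print(n,watz((u,v),z)[:2])
cv2.imwrite("pics/w1c.png",cv2.resize(cv2.imread("pics/w1.png")[150:285,225:335],None,fx=4,fy=4,interpolation=3))
E
```

```text
barL [0.6043 0.0799]
barR [0.5913 0.1281]
hookarm end at post [0.6528 0.1178]
tip [0.5707 0.0959]
plate [ 0.6381 -0.1409]
pad [ 0.4958 -0.1571]
fxTL [ 0.4423 -0.1107]
fxBL [ 0.6861 -0.0853]
```

View pics/w1c.png

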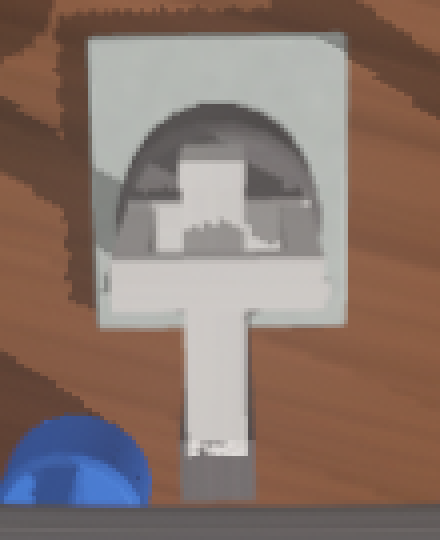

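Call:
carry_out(
  series=[
    {"jaw": 100,"travel": [-0.18,-0.05,0.4],"twist": 0},
    {"jaw": 100,"travel": [0,0,0.5],"twist": 0},
    {"jaw": 100,"travel": [0,0,0.5],"twist": 0},
    {"jaw": 100,"travel": [0,0,0.4],"twist": 0},
    {"jaw": 100,"travel": [0,0,0.4],"twist": 0},
    {"jaw": 100,"travel": [0,0,0.3],"twist": 0},
    {"jaw": 100,"travel": [0,0,0.18],"twist": 0},
    {"jaw": 100,"travel": [0,0,0],"twist": 0},
  ],
)

```text
time: 4.8
tool_pos: [0.5978, 0.1027, 0.1374]
tool_rot: [3.141, -0.001, -2.876]
contact_force: [0.5, -0.7, -0.1]
opening: 0.0919
```

Call:
carry_out(
  series=[
    {"jaw": 60,"travel": [0,0,0],"twist": 0},
    {"jaw": 55,"travel": [0,0,0],"twist": 0},
    {"jaw": 50,"travel": [0,0,0],"twist": 0},
    {"jaw": 40,"travel": [0,0,0],"twist": 0},
    {"jaw": 40,"travel": [0,0,0],"twist": 0},
    {"jaw": 40,"travel": [0,0,0],"twist": 0},
    {"jaw": 40,"travel": [0,0,0],"twist": 0},
    {"jaw": 40,"travel": [0,0,0],"twist": 0},
  ],
  squeeze=30,
)

```text
time: 5.8
tool_pos: [0.598, 0.103, 0.138]
tool_rot: [3.141, 0.0, -2.876]
contact_force: [0.0, 3.2, 0.7]
opening: 0.0482
```

Call:
carry_out(
  series=[
    {"jaw": 20,"travel": [0,0,0],"twist": 0},
    {"jaw": 20,"travel": [0,0,0],"twist": 0},
    {"jaw": 20,"travel": [0,0,-0.1],"twist": 0},
    {"jaw": 20,"travel": [0,0,-0.1],"twist": 0},
    {"jaw": 20,"travel": [0,0,-0.1],"twist": 0},
    {"jaw": 20,"travel": [0,0,-0.12],"twist": 0},
    {"jaw": 20,"travel": [0,0,0],"twist": 0},
    {"jaw": 20,"travel": [0,0,0],"twist": 0},
  ],
  squeeze=40,
)

```text
time: 6.8
tool_pos: [0.5979, 0.1026, 0.163]
tool_rot: [3.142, -0.0, -2.876]
contact_force: [-0.3, 0.1, -6.5]
opening: 0.0474
```

Call:
carry_out(
  series=[
    {"jaw": 20,"travel": [0.1,0,0],"twist": 0},
    {"jaw": 20,"travel": [0.2,0,0],"twist": 0},
    {"jaw": 20,"travel": [0.2,0,0],"twist": 0},
    {"jaw": 20,"travel": [0.2,0,0],"twist": 0},
    {"jaw": 20,"travel": [0.2,0,0],"twist": 0},
    {"jaw": 20,"travel": [0.2,0,0],"twist": 0},
    {"jaw": 20,"travel": [0.1,0,0],"twist": 0},
    {"jaw": 20,"travel": [0,0,0],"twist": 0},
  ],
)

```text
time: 7.8
tool_pos: [0.5284, 0.0837, 0.1633]
tool_rot: [3.142, 0.0, -2.876]
contact_force: [0.3, 1.0, -6.8]
opening: 0.0477
```

```bash
python3 - <<'E'
from h import *
print(robot.observe()["contact_force"]);go((.638,-.143,.22))
cv2.imwrite("pics/w2.png",robot.read_camera("wrist"))
E
```

```text
[ 0.2586  0.9784 -6.8431]
pos [0.5284 0.0837 0.1633] rot [ 3.1416  0.0004 -2.8762] units [-0.7723 -4.125  -0.9444]
```

View pics/w2.png

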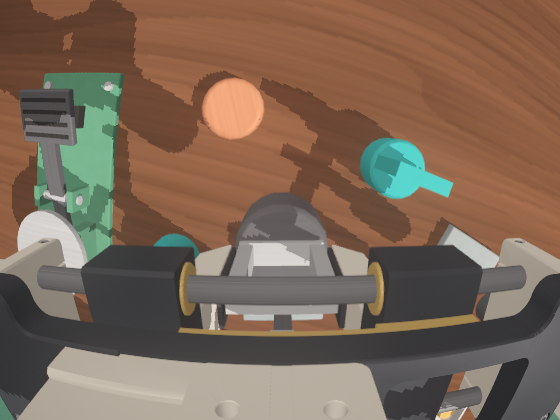

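The weight hangs free of the hook and upright between the fingers (bail at about (285,265)). Next I carry it over the plate.

Call:
carry_out(
  series=[
    {"jaw": 20,"travel": [0,0,-0.25],"twist": 0},
    {"jaw": 20,"travel": [0,0,-0.4],"twist": 0},
    {"jaw": 20,"travel": [0,-0.2,-0.3],"twist": 0},
    {"jaw": 20,"travel": [0,-0.35,0],"twist": 0},
    {"jaw": 20,"travel": [0,-0.5,0],"twist": 0},
    {"jaw": 20,"travel": [-0.1,-0.5,0],"twist": 0},
    {"jaw": 20,"travel": [-0.1,-0.5,0],"twist": 0},
    {"jaw": 20,"travel": [-0.1,-0.5,0],"twist": 0},
  ],
)

```text
time: 8.85
tool_pos: [0.587, -0.0601, 0.2212]
tool_rot: [-3.141, 0.001, -2.876]
contact_force: [0.7, 0.4, -7.0]
opening: 0.0477
```

Call:
carry_out(
  series=[
    {"jaw": 20,"travel": [-0.1,-0.5,0],"twist": 0},
    {"jaw": 20,"travel": [-0.1,-0.4,0],"twist": 0},
    {"jaw": 20,"travel": [-0.1,-0.3,0],"twist": 0},
    {"jaw": 20,"travel": [-0.1,-0.2,0],"twist": 0},
    {"jaw": 20,"travel": [-0.05,-0.15,0],"twist": 0},
    {"jaw": 20,"travel": [0,0,0],"twist": 0},
    {"jaw": 20,"travel": [0,0,0],"twist": 0},
  ],
)

```text
time: 9.72
tool_pos: [0.6363, -0.1412, 0.2201]
tool_rot: [3.141, -0.0, -2.876]
contact_force: [-0.2, -0.4, -6.4]
opening: 0.0478
```

```bash
python3 - <<'E'
from h import *
go((.639,-.143,.118))
cv2.imwrite("pics/s2.png",cv2.resize(robot.read_camera("scene")[120:300,180:420],(800,600),interpolation=3))
E
```

```text
pos [ 0.6363 -0.1412  0.2201] rot [ 3.141  -0.0003 -2.8756] units [-0.0358 -0.042   1.7021]
```

View pics/s2.png

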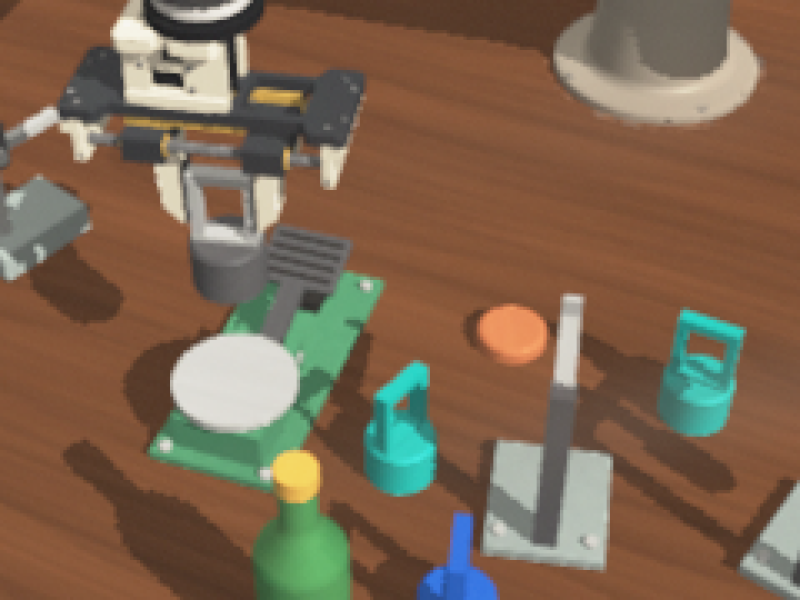

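The weight is upright and above the plate (perspective puts it at (232,260) in this crop, plate at (235,380)). Next I lower it, slowly at the end.

Call:
carry_out(
  series=[
    {"jaw": 20,"travel": [-0.04,-0.04,0.2],"twist": 0},
    {"jaw": 20,"travel": [0,0,0.3],"twist": 0},
    {"jaw": 20,"travel": [0,0,0.4],"twist": 0},
    {"jaw": 20,"travel": [0,0,0.3],"twist": 0},
    {"jaw": 20,"travel": [0,0,0.2],"twist": 0},
    {"jaw": 20,"travel": [0,0,0.15],"twist": 0},
    {"jaw": 20,"travel": [0,0,0.07],"twist": 0},
    {"jaw": 20,"travel": [0,0,0],"twist": 0},
  ],
)

```text
time: 10.78
tool_pos: [0.6396, -0.1435, 0.123]
tool_rot: [-3.142, 0.0, -2.876]
contact_force: [-0.4, -0.3, -6.7]
opening: 0.0479
```

Call:
carry_out(
  series=[
    {"jaw": 20,"travel": [0,0,0.03],"twist": 0},
    {"jaw": 20,"travel": [0,0,0.03],"twist": 0},
    {"jaw": 20,"travel": [0,0,0],"twist": 0},
  ],
)

```text
time: 11.15
tool_pos: [0.6394, -0.1435, 0.1193]
tool_rot: [3.141, -0.0, -2.876]
contact_force: [-0.2, 0.2, -5.7]
opening: 0.0476
```

Call:
carry_out(
  series=[
    {"jaw": 20,"travel": [0,0,0.02],"twist": 0},
    {"jaw": 20,"travel": [0,0,0],"twist": 0},
  ],
)

```text
time: 11.4
tool_pos: [0.6394, -0.1435, 0.118]
tool_rot: [3.141, -0.0, -2.876]
contact_force: [0.2, -0.1, -6.5]
opening: 0.0478
```

Call:
carry_out(
  series=[
    {"jaw": 20,"travel": [0,0,0.02],"twist": 0},
    {"jaw": 20,"travel": [0,0,0],"twist": 0},
  ],
)

```text
time: 11.65
tool_pos: [0.6394, -0.1435, 0.1167]
tool_rot: [3.141, -0.0, -2.876]
contact_force: [-0.7, 0.4, -6.1]
opening: 0.0474
```

Call:
carry_out(
  series=[
    {"jaw": 20,"travel": [0,0,0.02],"twist": 0},
    {"jaw": 20,"travel": [0,0,0],"twist": 0},
  ],
)

```text
time: 11.9
tool_pos: [0.6396, -0.1435, 0.1161]
tool_rot: [-3.141, 0.0, -2.876]
contact_force: [-1.0, -0.1, -3.7]
opening: 0.048
```

Contact is beginning (the force eased to -3.7 N). One more small step, then release.

Call:
carry_out(
  series=[
    {"jaw": 20,"travel": [0,0,0.015],"twist": 0},
    {"jaw": 20,"travel": [0,0,0],"twist": 0},
  ],
)

```text
time: 12.15
tool_pos: [0.6397, -0.1435, 0.1159]
tool_rot: [-3.141, 0.001, -2.876]
contact_force: [-2.1, 0.7, 4.8]
opening: 0.0479
```

Call:
carry_out(
  series=[
    {"jaw": 54,"travel": [0,0,0],"twist": 0},
    {"jaw": 58,"travel": [0,0,0],"twist": 0},
    {"jaw": 65,"travel": [0,0,0],"twist": 0},
    {"jaw": 75,"travel": [0,0,0],"twist": 0},
    {"jaw": 75,"travel": [0,0,0],"twist": 0},
    {"jaw": 75,"travel": [0,0,0],"twist": 0},
  ],
)

```text
time: 12.9
tool_pos: [0.6395, -0.1435, 0.1148]
tool_rot: [3.142, 0.0, -2.876]
contact_force: [-0.5, 0.4, 0.1]
opening: 0.069
```

Call:
carry_out(
  series=[
    {"jaw": 75,"travel": [0,0,-0.1],"twist": 0},
    {"jaw": 75,"travel": [0,0,-0.3],"twist": 0},
    {"jaw": 75,"travel": [0,0,-0.4],"twist": 0},
    {"jaw": 75,"travel": [0,0,-0.5],"twist": 0},
    {"jaw": 75,"travel": [0,0,-0.4],"twist": 0},
    {"jaw": 75,"travel": [0,0,-0.3],"twist": 0},
    {"jaw": 75,"travel": [0,0,0],"twist": 0},
  ],
)

```text
time: 13.78
tool_pos: [0.6402, -0.1437, 0.2369]
tool_rot: [-3.139, 0.003, -2.876]
contact_force: [0.6, 0.2, -0.2]
opening: 0.0689
```

```bash
python3 - <<'E'
from h import *
y=.103
hx=np.array([np.cos(y),np.sin(y)])
print("pad from fixture centre", np.array([.5685,-.153])-.0775*hx, "from plate",np.array([.6385,-.1435])-.1475*hx)
go((.4945,-.1585,.24),y)
w=robot.read_camera("wrist")
r=robot.regions_of("wrist","treadle_pad")
m=r[0]["pixels"].astype(np.uint8);q=cv2.minAreaRect(max(cv2.findContours(m,0,1)[0],key=cv2.contourArea));print(r[0]["score"],q,watz(q[0],.062))
cv2.imwrite("pics/w3.png",w)
E
```

```text
pad from fixture centre [ 0.4914 -0.161 ] from plate [ 0.4918 -0.1587]
pos [ 0.6402 -0.1437  0.2369] rot [-3.1394  0.0033 -2.876 ] units [ 2.4078  0.3999 -0.0611]
twist 1.5527874436133933
0.77 ((296.824951171875, 87.8315658569336), (69.63153839111328, 117.58048248291016), 11.88865852355957) [ 0.528  -0.1583  0.062 ]
```

View pics/w3.png

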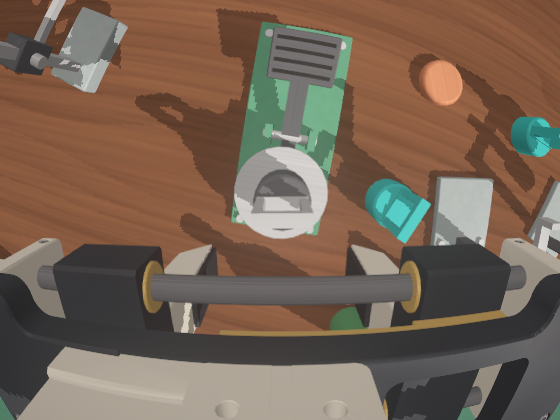

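The weight stands upright in the middle of the plate ((281,193)); the tread centre is near (303,56). Next I shut the fingers and go over the tread.

Call:
carry_out(
  series=[
    {"jaw": 0,"travel": [0.2,0,0],"twist": 0},
    {"jaw": 0,"travel": [0.4,0.1,0],"twist": 0},
    {"jaw": 0,"travel": [0.5,0.1,0],"twist": 0},
    {"jaw": 0,"travel": [0.5,0.1,0],"twist": 0},
    {"jaw": 0,"travel": [0.5,0.09,0],"twist": 0},
    {"jaw": 0,"travel": [0.39,0,0],"twist": 0},
    {"jaw": 0,"travel": [0,0,0],"twist": 0.8},
    {"jaw": 0,"travel": [0,0,0],"twist": 0.75},
  ],
  squeeze=20,
)

```text
time: 14.88
tool_pos: [0.4878, -0.1602, 0.2343]
tool_rot: [3.141, -0.001, -3.042]
contact_force: [-0.2, -0.4, -0.9]
opening: 0.0002
```

Call:
carry_out(
  series=[
    {"jaw": 0,"travel": [0,0,0.3],"twist": 0},
    {"jaw": 0,"travel": [0,0,0.4],"twist": 0},
    {"jaw": 0,"travel": [0,0,0.5],"twist": 0},
    {"jaw": 0,"travel": [0,0,0.5],"twist": 0},
    {"jaw": 0,"travel": [0,0,0.4],"twist": 0},
    {"jaw": 0,"travel": [0,0,0.3],"twist": 0},
    {"jaw": 0,"travel": [0,0,0],"twist": 0},
  ],
)

```text
time: 15.75
tool_pos: [0.4873, -0.1596, 0.0893]
tool_rot: [3.139, -0.004, -3.039]
contact_force: [0.1, 0.1, 0.7]
opening: 0.0005
```

```bash
python3 - <<'E'
from h import *
go((.490,-.160,.062),.103)
cv2.imwrite("pics/w4.png",robot.read_camera("wrist"))
E
```

```text
pos [ 0.4873 -0.1596  0.0893] rot [ 3.1393 -0.0036 -3.0386] units [-0.0449 -0.0126  0.4547]
twist 0.00033000083008103776
```

View pics/w4.png

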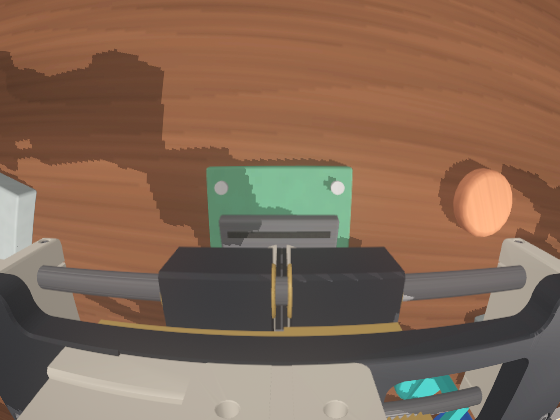

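Fingers are centred laterally on the tread (column 280), whose free edge is at row 216. Pressing slowly.

Call:
carry_out(
  series=[
    {"jaw": 0,"travel": [0,0,0.15],"twist": 0},
    {"jaw": 0,"travel": [0,0,0.15],"twist": 0},
    {"jaw": 0,"travel": [0,0,0.05],"twist": 0},
    {"jaw": 0,"travel": [0,0,0.05],"twist": 0},
    {"jaw": 0,"travel": [0,0,0.04],"twist": 0},
    {"jaw": 0,"travel": [0,0,0.04],"twist": 0},
    {"jaw": 0,"travel": [0,0,0.04],"twist": 0},
    {"jaw": 0,"travel": [0,0,0.04],"twist": 0},
  ],
)

```text
time: 16.8
tool_pos: [0.4888, -0.1603, 0.058]
tool_rot: [-3.141, -0.001, -3.038]
contact_force: [-4.0, -0.3, 10.0]
opening: 0.0003
```

Call:
carry_out(
  series=[
    {"jaw": 0,"travel": [0,0,0.04],"twist": 0},
    {"jaw": 0,"travel": [0,0,0.04],"twist": 0},
    {"jaw": 0,"travel": [0,0,0.04],"twist": 0},
    {"jaw": 0,"travel": [0,0,0.04],"twist": 0},
    {"jaw": 0,"travel": [0,0,0.04],"twist": 0},
    {"jaw": 0,"travel": [0,0,0.04],"twist": 0},
    {"jaw": 0,"travel": [0,0,0],"twist": 0},
  ],
)

```text
time: 17.68
tool_pos: [0.4878, -0.1604, 0.0434]
tool_rot: [3.142, -0.003, -3.038]
contact_force: [-7.5, -2.3, 10.7]
opening: 0.0009
```

Call:
carry_out(
  series=[
    {"jaw": 0,"travel": [0.01,0,0.04],"twist": 0},
    {"jaw": 0,"travel": [0.01,0,0.04],"twist": 0},
    {"jaw": 0,"travel": [0.01,0,0.03],"twist": 0},
    {"jaw": 0,"travel": [0,0,0.02],"twist": 0},
    {"jaw": 0,"travel": [0,0,0],"twist": 0},
  ],
)

```text
time: 18.3
tool_pos: [0.487, -0.1605, 0.0362]
tool_rot: [-3.141, -0.0, -3.038]
contact_force: [-4.1, 0.0, 12.6]
opening: 0.0005
```

Call:
carry_out(
  series=[
    {"jaw": 0,"travel": [0,0,0.02],"twist": 0},
    {"jaw": 0,"travel": [0,0,0],"twist": 0},
  ],
)

```text
time: 18.55
tool_pos: [0.4871, -0.1606, 0.0359]
tool_rot: [-3.141, -0.0, -3.038]
contact_force: [-8.0, 1.2, 21.0]
opening: 0.0004
```

Call:
carry_out(
  series=[
    {"jaw": 0,"travel": [0,0,0.015],"twist": 0},
    {"jaw": 0,"travel": [0,0,0],"twist": 0},
  ],
)

```text
time: 18.8
tool_pos: [0.4871, -0.1605, 0.0356]
tool_rot: [-3.141, 0.0, -3.038]
contact_force: [-10.5, 1.1, 27.6]
opening: 0.0005
```

At the stop: z holds at 35.6 mm while the force jumped to 28 N. A quick look, then release slowly.

```bash
python3 - <<'E'
from h import *
cv2.imwrite("pics/s3.png",cv2.resize(robot.read_camera("scene")[120:300,180:420],(800,600),interpolation=3))
E
```

```text
(no output)
```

View pics/s3.png

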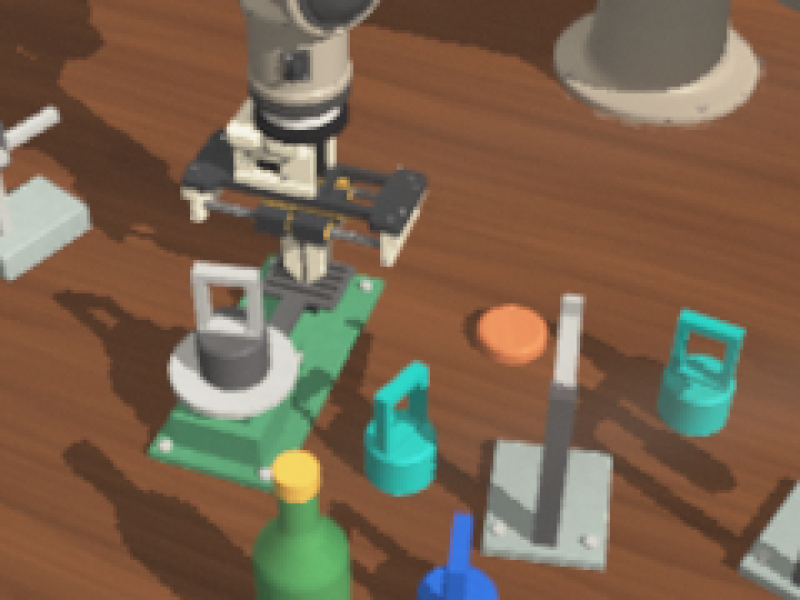

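Call:
carry_out(
  series=[
    {"jaw": 0,"travel": [0,0,-0.04],"twist": 0},
    {"jaw": 0,"travel": [0,0,-0.04],"twist": 0},
    {"jaw": 0,"travel": [0,0,-0.04],"twist": 0},
    {"jaw": 0,"travel": [0,0,-0.04],"twist": 0},
    {"jaw": 0,"travel": [0,0,-0.04],"twist": 0},
    {"jaw": 0,"travel": [0,0,-0.04],"twist": 0},
    {"jaw": 0,"travel": [0,0,-0.04],"twist": 0},
    {"jaw": 0,"travel": [0,0,-0.04],"twist": 0},
  ],
)

```text
time: 19.85
tool_pos: [0.4891, -0.1604, 0.0535]
tool_rot: [-3.14, 0.004, -3.039]
contact_force: [2.8, 3.1, 6.9]
opening: 0.0005
```

Call:
carry_out(
  series=[
    {"jaw": 0,"travel": [0,0,-0.04],"twist": 0},
    {"jaw": 0,"travel": [0,0,-0.04],"twist": 0},
    {"jaw": 0,"travel": [0,0,-0.04],"twist": 0},
    {"jaw": 0,"travel": [0,0,-0.04],"twist": 0},
    {"jaw": 0,"travel": [0,0,-0.04],"twist": 0},
    {"jaw": 0,"travel": [0,0,-0.04],"twist": 0},
    {"jaw": 0,"travel": [0,0,-0.05],"twist": 0},
    {"jaw": 0,"travel": [0,0,-0.1],"twist": 0},
  ],
)

```text
time: 20.85
tool_pos: [0.4867, -0.1601, 0.0753]
tool_rot: [3.141, -0.002, -3.038]
contact_force: [0.3, 0.2, 0.5]
opening: 0.0005
```

Call:
carry_out(
  series=[
    {"jaw": 0,"travel": [0,0,-0.2],"twist": 0},
    {"jaw": 0,"travel": [0,0,-0.4],"twist": 0},
    {"jaw": 0,"travel": [0,0,-0.5],"twist": 0},
    {"jaw": 0,"travel": [0,0,-0.5],"twist": 0},
    {"jaw": 0,"travel": [0,0,-0.4],"twist": 0},
    {"jaw": 0,"travel": [0,0,-0.3],"twist": 0},
    {"jaw": 0,"travel": [0,0,0],"twist": 0},
    {"jaw": 0,"travel": [0,0,0],"twist": 0},
  ],
)

```text
time: 21.85
tool_pos: [0.4869, -0.1601, 0.213]
tool_rot: [3.141, -0.001, -3.038]
contact_force: [0.3, 0.2, 0.4]
opening: 0.0003
```

```bash
python3 - <<'E'
from h import *
cv2.imwrite("pics/s4.png",cv2.resize(robot.read_camera("scene")[120:345,150:470],(800,562),interpolation=3));print(robot.observe()["contact_force"])
E
```

```text
[-0.4122  0.5052 -0.5426]
```

View pics/s4.png

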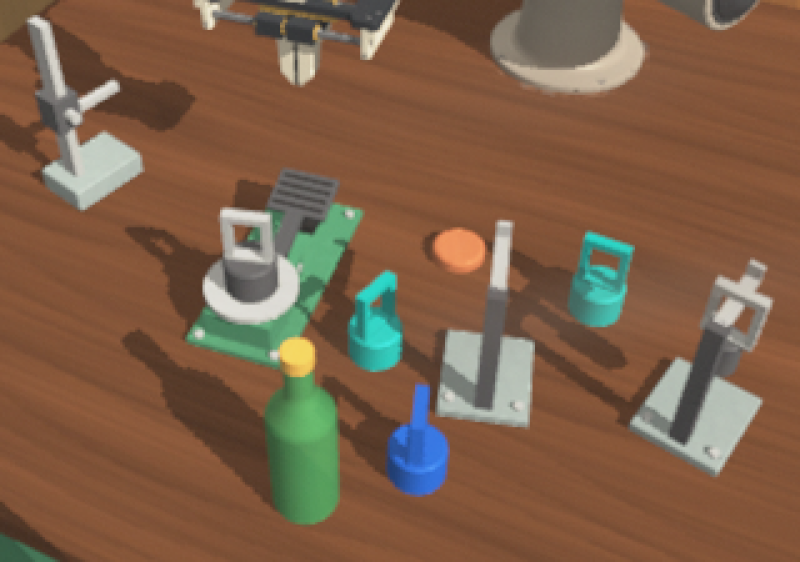

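The weight stands upright in the middle of the plate ((250,275)), the treadle is back up ((303,190)), and the slim weight is still hanging ((735,330)). The bottle, gauge and cap look unmoved, and the robot is clear.

```bash
python3 -c "
from cell import robot
print(robot.hand_in())"
```

```text
the job is handed in; nothing more can be done
None
```

The job is done and handed in. I gripped the wide weight by its bail, lifted it off the hook and stood it in the middle of the lifter plate. I then let go, pressed the treadle to its stop and let it come back up slowly.

- **Treadle stop:** at a fingertip height of 35.6 mm the force rose sharply to about 28 N, so it was at the stop. The picture there showed the weight upright on the plate.
- **Final picture:** the weight is standing upright on the plate and the treadle is back up. The slim weight is still hanging, and the bottle, gauge and cap look where they were.
- **Robot:** it was clear of everything, with under 1 N on the tool. The clock was at about 22 s of the 69 s allowed.

No check failed. My position readings of the plate and the bail from different cameras disagreed by up to 9 mm, which is within what the grip and the plate allow. The trained network's reading of the treadle pad was about 35 mm off because it included the lever, so I used the fixture geometry instead.

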